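# Fit the injectors and stop the open bore of a diesel cylinder head

### The job

Move the two injectors from the wooden block into the cylinder head, one in the middle bore and one in the bore at the end away from the blue-topped water outlet, each fully home on its shoulder; lower them in gently, without knocking or forcing them against the head. The third injector is away for repair, so close its bore, the one at the water-outlet end, with the red tapered plug, pushed in until its flange sits on the face, and let go of everything. Leave the wrench, the jar and the screwdriver where they lie.

Things in the scene. Friction and masses are not known exactly. Their poses are not given: they have to be found in the camera images.
- head: light grey diesel cylinder head 310 (y) x 150 (x) mm, fixed on 25 mm timber strips; origin on the table under its middle, x away from the robot, y to its water-outlet end (neck 176 mm tall, blue collar). On its -x side three bores in a row along y, 90 mm apart, lean 25 degrees to -x, in a face sloping from z 108 (x -69) to z 128 (x -25). Valve gear at x 4 to 64, up to z 152 mm
- bore_far (a point): bore at the end of the head away from the water outlet (head y = -90 mm), for an injector; point = centre of its mouth, 118 mm above the table; its z axis points out of the bore, 25 degrees from vertical toward head -x (the robot's side), y along the row. 23 mm diameter, 76 mm deep, 1.5 mm chamfer, empty, brass-coloured ring; flat face 24 mm either side in x
- bore_mid (a point): middle bore of the head (head y = 0), for an injector; point = centre of its mouth, 118 mm above the table; its z axis points out of the bore, 25 degrees from vertical toward head -x (the robot's side), y along the row. 23 mm diameter, 76 mm deep, 1.5 mm chamfer, empty, brass-coloured ring; flat face 24 mm either side in x
- bore_outlet (a point): bore at the water-outlet end of the head (head y = +90 mm), for the red plug; point = centre of its mouth, 118 mm above the table; its z axis points out of the bore, 25 degrees from vertical toward head -x (the robot's side), y along the row. 23 mm diameter, 76 mm deep, 1.5 mm chamfer, empty, brass-coloured ring; flat face 24 mm either side in x
- block: hardwood block 220 mm (x) by 70 mm (y) by 85 mm high, fixed on the table, left or right of the head; origin at the middle of its underside. Three upright blind holes 23 mm diameter, 76 mm deep in its top, in a row along its x at -70, 0 and +70 mm, holding the injectors and the plug in any order
- injector_a: one of two alike injectors, 146 mm long, 0.35 kg; origin at nozzle tip (lower end), z up its axis. From the tip: nozzle 7 mm dia. to 12 mm, cone to 22, dark shank 21 mm dia. to 70, hexagon collar 29 mm over corners 70-84 (underside = shoulder it rests on), bright body 24 mm dia. 84-130, yellow cap 17 mm wide. Starts upright in the block, shoulder on its top.
- injector_b: one of two alike injectors, 146 mm long, 0.35 kg; origin at nozzle tip (lower end), z up its axis. From the tip: nozzle 7 mm dia. to 12 mm, cone to 22, dark shank 21 mm dia. to 70, hexagon collar 29 mm over corners 70-84 (underside = shoulder it rests on), bright body 24 mm dia. 84-130, yellow cap 17 mm wide. Starts upright in the block, shoulder on its top.
- plug: red plastic plug 86 mm long, 0.05 kg; origin at the middle of its small lower end, z up its axis. Taper 16 mm diameter at the bottom to 21 mm at 36 mm, flange 32 mm diameter 36-41 mm (its underside rests on the face), grip stem 22 mm diameter 41-86 mm. Fits the bore with clearance. Starts upright in the block, flange on its top
- tray: grey steel tray of washers and bolts, 220 x 130 x 35 mm high, fixed, on the other side of the head from the block; origin at the middle of its underside
- wrench: loose steel wrench 170 mm long lying on the table in front of the head; origin under its middle
- jar: loose small jar of assembly paste, 60 mm diameter, 65 mm high, on the table in front of the head; origin at the centre of its underside
- screwdriver: loose orange-handled screwdriver 200 mm long lying on the table in front of the head; origin under its middle
Things that resemble listed ones, but are neither listed nor needed, are in the scene too. Leave any green or turquoise look-alike of the injector_a alone.

How it is judged:
At the end, for the whole second after the job is handed in: One injector (either) in the middle bore, the other in the bore away from the water outlet, the red plug in the bore at the outlet end; each within 4 mm of fully home on its shoulder or flange, within 7 mm of the bore's axis and 0.10 rad of its direction, and at rest (((z of injector_a in the frame of bore_far below -0.066 m and angle between the z axis of injector_a and the z axis of bore_far, either way round below 0.1 rad and x of injector_a in the frame of bore_far between -0.007 and 0.007 m and y of injector_a in the frame of bore_far between -0.007 and 0.007 m and z of injector_b in the frame of bore_mid below -0.066 m and angle between the z axis of injector_b and the z axis of bore_mid, either way round below 0.1 rad and x of injector_b in the frame of bore_mid between -0.007 and 0.007 m and y of injector_b in the frame of bore_mid between -0.007 and 0.007 m) or (z of injector_a in the frame of bore_mid below -0.066 m and angle between the z axis of injector_a and the z axis of bore_mid, either way round below 0.1 rad and x of injector_a in the frame of bore_mid between -0.007 and 0.007 m and y of injector_a in the frame of bore_mid between -0.007 and 0.007 m and z of injector_b in the frame of bore_far below -0.066 m and angle between the z axis of injector_b and the z axis of bore_far, either way round below 0.1 rad and x of injector_b in the frame of bore_far between -0.007 and 0.007 m and y of injector_b in the frame of bore_far between -0.007 and 0.007 m)) and z of plug in the frame of bore_outlet below -0.032 m and angle between the z axis of plug and the z axis of bore_outlet, either way round below 0.1 rad and x of plug in the frame of bore_outlet between -0.007 and 0.007 m and y of plug in the frame of bore_outlet between -0.007 and 0.007 m and linear speed of each of injector_a, injector_b, plug below 0.02 m/s); the robot touches nothing.
It fails at once if the wrench is pushed more than 30 mm from where it lay (distance of wrench from where it was at the start of the episode above 0.03 m).
It fails at once if the jar is pushed more than 30 mm from where it lay (distance of jar from where it was at the start of the episode above 0.03 m).
It fails at once if the screwdriver is pushed more than 30 mm from where it lay (distance of screwdriver from where it was at the start of the episode above 0.03 m).
It fails at once if an injector strikes or is pressed on the cylinder head with more than 60 N (contact force between any of injector_a, injector_b and head above 60 N).
It also fails if it takes over 72 s, if anything falls off the work surface, if the arm or the gripper's body presses on something with over 40 N, if the wrist force passes 120 N, or if a joint passes its speed limit or range.

### The arm

A 6-joint arm with a two-finger parallel gripper is mounted at the origin on the work surface. World frame = base frame: x ahead of the robot, y to its left, z up, the work surface at z = 0. Lengths are in m, angles in rad, forces in N, time in s.
With the tool pointing down it reaches from about 0.375 to 0.925 m from the base axis. Payload 5.7 kg.
Tool frame: the origin (TCP) lies at the very end of the fingers, on their centre line; the grasp point (between the pads) lies 19 mm behind it; z points along the fingers, y is the line along which they close (so a half turn about z gives the same grasp; the last joint's range is limited). The gripper opens to 85 mm and grips with 20 to 120 N. Pads are 22 mm wide; open, the fingers measure 114 mm over their backs; the gripper's body (76 mm by 85 mm) begins 54 mm behind the grasp point. The pads swing forward as they close: fully open they stand 13 mm farther back than shut.
Start: joints at [-1.361, 0.359, 1.51, -0, 1.272, -0.115], TCP at [0.191, -0.569, 0.231] pointing down, gripper open.
Joint ranges: [-2.97, 2.97], [-1.01, 2.36], [0.21, 2.38], [-0.96, 4.11], [0.2, 2.71], [-2.98, 2.98]. Speed limits (rad/s): [2.39, 2.39, 3.14, 3.14, 3.14, 3.14].

### API

Orientations are given as a unit quaternion [x, y, z, w].
In Python, from plant import bot, kinematics, eyes, monitor gives the robot as it stands. Calls block until the motion is done:
- bot.move_to(position, orientation): joint-space move of the TCP to a pose.
- bot.move_straight(position, rot=None, velocity=0.15, force_limit=None): straight line of the TCP; rot=None keeps the orientation; velocity is the mean speed in m/s. With force_limit (N) it stops when the force on the tool has changed by that much, and returns True; else False.
- bot.goto_joints(angles): joint-space move.
- bot.move_gripper(opening, f_grip=None): finger opening in m; f_grip is the grip in N (None keeps the last); returns when the fingers have stopped.
- bot.hold(seconds).
- kinematics.ik(position, orientation): joint angles nearest the present ones, or None.
- eyes.read_camera(name): name is "scene" or "side" or "wrist"; returns a dict with "color" (400x640x3 uint8, blue, green, red), "fx", "fy", "cx", "cy" (pixels), "world_from_camera" (4x4, takes a point from camera to world coordinates). Camera axes: x right, y down, z forward; pixel columns grow to the right and rows downward; lengths in m; the calibration is good to about 2 mm. A picture is of the moment at which its call begins. There is no depth.
A pose or a line that the arm cannot do raises bot.MotionError and nothing moves.
- bot.close_job(): hands the job in; it is judged then, once.
Readings, each from a call of its own:
- monitor.get_time_s(): time.
- monitor.get_joint_positions(): joint angles.
- monitor.get_qvel(): joint speeds.
- monitor.get_tau(): joint torques, N m.
- monitor.get_tcp_pos(): TCP position.
- monitor.get_ee_rot(): TCP orientation.
- monitor.get_contact_force(): force on the tool from outside, world axes, zero at the start.
- monitor.get_wrist_torque(): the same for the moment, N m.
- monitor.get_width(): finger opening in m.
- monitor.get_gripper_force(): force on a finger pad.
Only numpy, scipy, OpenCV 4.12 (cv2) and the standard library are available. Lean on these libraries where they do the work, as an engineer would, in place of code of your own. Each camera call takes 0.05 s, during which the arm holds its last target. There are 200 camera calls.

## Working session

There is one attempt and no reset: what is moved stays moved. The work goes in short steps, each a Python script; the robot and the scene stay as the last script left them, time stands still between calls to the robot, and variables do not carry over. Pictures are saved under pics/ and viewed, at most 10 in all, crops included, and the job is handed in when it is done.

```bash
ls; mkdir -p pics; python3 - <<'E'
from plant import bot,kinematics,eyes,monitor
import cv2,numpy as np
for n in ["scene","side","wrist"]:
    r=eyes.read_camera(n); cv2.imwrite(f"pics/{n}0.png",r["color"])
    print(n,r["fx"],r["fy"],r["cx"],r["cy"]);print(np.round(r["world_from_camera"],3).tolist())
print(monitor.get_time_s())
E
```

```text
pics
scene 373.2398545542759 373.2398545542759 321.43364213070487 198.36634717911207
[[0.483, 0.654, -0.583, 1.075], [0.876, -0.37, 0.31, -0.265], [-0.013, -0.66, -0.751, 0.815], [0.0, 0.0, 0.0, 1.0]]
side 513.8970715990854 513.8970715990854 322.00339609057795 206.56735856885228
[[-0.907, -0.282, 0.312, 0.16], [-0.42, 0.568, -0.708, 0.856], [0.022, -0.773, -0.634, 0.836], [0.0, 0.0, 0.0, 1.0]]
wrist 346.35160285961655 346.35160285961655 316.5194830843493 197.24366873287488
[[0.319, -0.915, -0.247, 0.254], [-0.948, -0.309, -0.082, -0.547], [-0.001, 0.26, -0.966, 0.374], [0.0, 0.0, 0.0, 1.0]]
0.15
```

View pics/scene0.png

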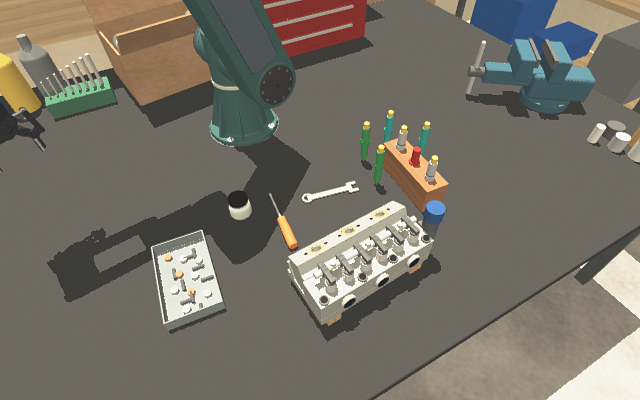

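View pics/side0.png

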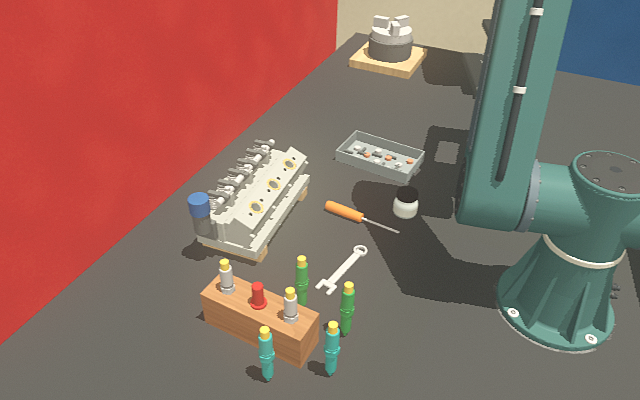

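The scene view shows the head with three brass rings at about (316,248), (348,231) and (380,213), and the blue collar at (434,212). The block's injectors are at (403,130) and (434,160), with the red plug between them at (416,155). Four green or turquoise decoys stand close around the block. In the side view the injector caps are at (225,265) and (290,292), the plug is at (258,290), and the bores are at (289,163), (273,184) and (256,206).

```bash
cat > h.py <<'E'
from plant import bot,kinematics,eyes,monitor
import cv2,numpy as np
from scipy.spatial.transform import Rotation as R
def ray(c,uv):
    T=np.array(c["world_from_camera"]); d=T[:3,:3]@np.array([(uv[0]-c["cx"])/c["fx"],(uv[1]-c["cy"])/c["fy"],1.])
    return T[:3,3],d/np.linalg.norm(d)
def tri(obs):
    A=np.zeros((3,3));b=np.zeros(3)
    rs=[ray(c,uv) for c,uv in obs]
    for o,d in rs:
        P=np.eye(3)-np.outer(d,d);A+=P;b+=P@o
    x=np.linalg.solve(A,b)
    return x,max(np.linalg.norm((np.eye(3)-np.outer(d,d))@(x-o)) for o,d in rs)
def onz(c,uv,z):
    o,d=ray(c,uv); return o+d*(z-o[2])/d[2]
def proj(c,p):
    T=np.array(c["world_from_camera"]);q=T[:3,:3].T@(np.asarray(p)-T[:3,3]); return np.array([c["fx"]*q[0]/q[2]+c["cx"],c["fy"]*q[1]/q[2]+c["cy"]])
HS=dict(yellow=((22,150,120),(33,255,255)),brass=((15,50,60),(32,190,255)),red=((0,170,80),(6,255,255)),blue=((105,130,60),(125,255,255)),
  green=((50,130,40),(75,255,255)),turq=((80,130,60),(95,255,255)))
def blobs(c,col,roi=None,amin=8):
    hsv=cv2.cvtColor(c["color"],cv2.COLOR_BGR2HSV); m=cv2.inRange(hsv,*map(np.array,HS[col]))
    if roi: k=np.zeros_like(m);k[roi[1]:roi[3],roi[0]:roi[2]]=255;m&=k
    n,l,s,ce=cv2.connectedComponentsWithStats(m)
    return [(np.round(ce[i],1).tolist(),s[i].tolist()) for i in range(1,n) if s[i][4]>=amin]
E
python3 - <<'E'
from h import *
import pickle
C={n:eyes.read_camera(n) for n in["scene","side"]}
rois=dict(scene={"yellow":(340,95,460,190),"brass":(295,200,400,260),"red":(400,140,430,170),"blue":(420,195,450,230),"green":(340,95,460,190),"turq":(340,95,460,190)},
 side={"yellow":(190,250,370,345),"brass":(240,150,305,220),"red":(240,275,275,310),"blue":(185,190,215,220),"green":(280,260,370,345),"turq":(240,320,350,385)})
for n in C:
    for k,r in rois[n].items():
        print(n,k)
        for b in blobs(C[n],k,r): print("   ",b)
pickle.dump(C,open("C.pkl","wb"))
E
```

```text
scene yellow
scene brass
    ([379.3, 213.6], [372, 210, 15, 8, 64])
    ([348.4, 230.4], [341, 226, 15, 9, 67])
    ([315.5, 248.4], [308, 244, 16, 10, 73])
scene red
    ([415.0, 157.9], [409, 149, 12, 17, 119])
scene blue
    ([435.4, 207.7], [425, 201, 21, 15, 223])
scene green
    ([363.9, 131.3], [362, 128, 8, 10, 18])
    ([380.3, 153.1], [377, 151, 8, 4, 13])
scene turq
    ([388.1, 128.3], [384, 117, 10, 25, 162])
    ([423.3, 139.3], [419, 128, 11, 28, 163])
side yellow
    ([303.2, 262.0], [301, 260, 4, 6, 9])
    ([224.2, 267.2], [221, 264, 8, 7, 24])
    ([348.2, 289.3], [345, 286, 8, 8, 30])
    ([289.5, 295.5], [286, 292, 8, 8, 42])
    ([332.6, 329.7], [329, 327, 8, 6, 37])
    ([264.5, 335.4], [260, 332, 9, 8, 45])
side brass
    ([288.9, 163.6], [282, 158, 14, 12, 76])
    ([273.2, 183.7], [266, 178, 15, 12, 85])
    ([299.1, 199.1], [288, 190, 17, 25, 72])
    ([255.5, 206.8], [248, 201, 16, 13, 89])
side red
    ([252.4, 287.4], [252, 285, 2, 5, 8])
    ([259.3, 300.8], [250, 284, 17, 26, 120])
side blue
side green
side turq
    ([333.8, 333.7], [326, 329, 14, 8, 29])
    ([334.0, 359.9], [328, 341, 12, 34, 104])
```

```bash
python3 - <<'E'
from h import *
import pickle
C=pickle.load(open("C.pkl","rb")); S,D=C["scene"],C["side"]
for n,a,b in [("far",(315.5,248.4),(288.9,163.6)),("mid",(348.4,230.4),(273.2,183.7)),("out",(379.3,213.6),(255.5,206.8)),("plug",(416,155),(258.5,293))]:
    x,e=tri([(S,a),(D,b)]);print(n,x.round(4),round(e,4))
HS["yellow"]=((20,110,90),(38,255,255)); HS["green"]=((45,90,30),(80,255,255)); HS["turq"]=((80,90,40),(100,255,255))
for b in blobs(S,"yellow",(340,95,460,190),4):print(b)
print()
for b in blobs(D,"yellow",(190,250,370,345),4):print(b)
for a in [(389,114),(366,125),(403,129),(381,148),(426,125),(434,160)]:
  for b in [(302.5,260),(224.5,266.5),(348.2,288.5),(289.5,294.7),(332.6,328.5),(264.5,334)]:
    x,e=tri([(S,a),(D,b)])
    if e<.006: print(a,b,x.round(3),round(e,4))
E
```

```text
far [ 0.6571 -0.0607  0.1169] 0.0008
mid [0.6512 0.0288 0.1175] 0.0008
out [0.645  0.1195 0.1171] 0.0006
plug [0.5178 0.3289 0.1123] 0.0026
([390.3, 113.6], [388, 110, 6, 8, 31])
([366.3, 125.3], [364, 121, 6, 9, 33])
([426.6, 125.7], [424, 122, 7, 7, 27])
([403.5, 129.0], [401, 125, 7, 8, 34])
([380.4, 149.3], [378, 145, 6, 8, 30])
([433.7, 160.5], [431, 158, 8, 6, 33])

([301.2, 260.6], [297, 255, 9, 12, 96])
([224.0, 263.9], [219, 258, 10, 13, 99])
([348.2, 286.9], [343, 281, 11, 13, 110])
([289.8, 292.5], [285, 287, 10, 13, 107])
([332.4, 326.8], [328, 321, 10, 13, 114])
([264.0, 332.1], [259, 326, 11, 14, 121])
(389, 114) (332.6, 328.5) [0.354 0.356 0.135] 0.0012
(366, 125) (348.2, 288.5) [0.365 0.265 0.136] 0.0001
(403, 129) (289.5, 294.7) [0.447 0.335 0.15 ] 0.0005
(381, 148) (302.5, 260) [0.47  0.242 0.14 ] 0.002
(426, 125) (264.5, 334) [0.451 0.416 0.136] 0.0001
(434, 160) (224.5, 266.5) [0.587 0.327 0.149] 0.001
```

```bash
cat >> h.py <<'E'
HS["yellow"]=((20,110,90),(38,255,255))
def unit(v): v=np.asarray(v,float);return v/np.linalg.norm(v)
def quat(axis,ydir):   # tool z against axis, fingers closing along ydir
    z=-unit(axis);y=unit(np.asarray(ydir)-np.dot(ydir,z)*z)
    return R.from_matrix(np.c_[np.cross(y,z),y,z]).as_quat()
def bore_axis(yaw):  # yaw of head
    return np.array([-np.sin(np.radians(25))*np.cos(yaw),-np.sin(np.radians(25))*np.sin(yaw),np.cos(np.radians(25))])
E
python3 - <<'E'
from h import *
far,mid,out=np.array([.6571,-.0607,.1169]),np.array([.6512,.0288,.1175]),np.array([.645,.1195,.1171])
yd=unit((out-far)*[1,1,0]); yaw=np.arctan2(-yd[0],yd[1]); ax=bore_axis(yaw); print(np.degrees(yaw),ax)
import pickle;C=pickle.load(open("C.pkl","rb"));print("collar",onz(C["scene"],(435.4,207.7),.165))
for s in (1,-1):
    for n,p in [("far",far),("mid",mid),("out",out)]:
        for d in(.023,.2): print(s,n,d,np.round(kinematics.ik(p+d*ax,quat(ax,s*yd)),2))
    for p in [(.447,.335,.108),(.447,.335,.3),(.587,.327,.3),(.517,.331,.36)]: 
        q=kinematics.ik(p,quat([0,0,1],[.058*s,s,0])); print(s,p,None if q is None else np.round(q,2))
E
```

```text
3.841508264983542 [-0.42166872 -0.02831405  0.90630779]
collar [0.72292401 0.2130562  0.165     ]
1 far 0.023 [-0.29  0.37  1.88  0.31  0.5  -2.17]
1 far 0.2 [-0.35  0.06  1.82  0.22  0.87 -2.1 ]
1 mid 0.023 [-0.11  0.36  1.9   0.17  0.46 -1.88]
1 mid 0.2 [-0.14  0.04  1.84  0.12  0.83 -1.84]
1 out 0.023 [ 0.08  0.37  1.89 -0.01  0.45 -1.54]
1 out 0.2 [ 0.08  0.05  1.83 -0.01  0.82 -1.55]
1 (0.447, 0.335, 0.108) [ 0.52  0.44  1.73 -0.    0.97 -0.99]
1 (0.447, 0.335, 0.3) [ 0.52  0.24  1.5  -0.    1.39 -0.99]
1 (0.587, 0.327, 0.3) [ 0.41  0.42  1.25 -0.    1.48 -1.11]
1 (0.517, 0.331, 0.36) [ 0.46  0.3   1.29 -0.    1.56 -1.06]
-1 far 0.023 [-0.29  0.37  1.88  0.31  0.5   0.98]
-1 far 0.2 [-0.35  0.06  1.82  0.22  0.87  1.04]
-1 mid 0.023 [-0.11  0.36  1.9   0.17  0.46  1.26]
-1 mid 0.2 [-0.14  0.04  1.84  0.12  0.83  1.31]
-1 out 0.023 [ 0.08  0.37  1.89 -0.01  0.45  1.6 ]
-1 out 0.2 [ 0.08  0.05  1.83 -0.01  0.82  1.59]
-1 (0.447, 0.335, 0.108) [ 0.52  0.44  1.73 -0.    0.97  2.15]
-1 (0.447, 0.335, 0.3) [ 0.52  0.24  1.5  -0.    1.39  2.15]
-1 (0.587, 0.327, 0.3) [ 0.41  0.42  1.25 -0.    1.48  2.03]
-1 (0.517, 0.331, 0.36) [ 0.46  0.3   1.29 -0.    1.56  2.09]
```

```bash
python3 - <<'E'
from h import *
import pickle
far,mid,out=np.array([.6571,-.0607,.1169]),np.array([.6512,.0288,.1175]),np.array([.645,.1195,.1171])
yd=unit((out-far)*[1,1,0]); ax=bore_axis(np.arctan2(-yd[0],yd[1]))
W=[]
def look(p,q,n):
    bot.move_to(p,q); c=eyes.read_camera("wrist"); W.append(c); cv2.imwrite(f"pics/{n}.png",c["color"])
look(mid+.22*ax,quat(ax,yd),"wh")
look([.45,.331,.36],quat([0,0,1],[.058,1,0]),"wb1")
look([.56,.325,.36],quat([0,0,1],[.058,1,0]),"wb2")
pickle.dump(W,open("W.pkl","wb"))
print(monitor.get_time_s(), [proj(W[0],p).round(0) for p in(far,mid,out)])
print([[proj(w,p).round(0) for p in((.447,.335,.16),(.587,.327,.16),(.518,.33,.135))] for w in W[1:]])
cv2.imwrite("pics/wcmp.png",np.hstack([cv2.resize(w["color"],(400,250),interpolation=cv2.INTER_AREA) for w in W[:2]]))
E
```

```text
4.6333 [array([232., 167.]), array([317., 167.]), array([402., 167.])]
[[array([321., 168.]), array([320., 292.]), array([319., 226.])], [array([321.,  49.]), array([321., 196.]), array([320., 126.])]]
```

View pics/wcmp.png

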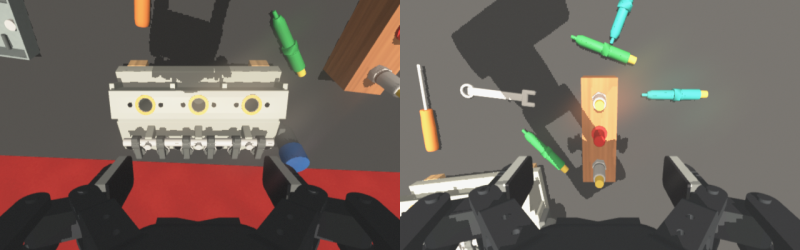

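The left image (wrist view of the head) shows three clear bores near full-resolution (233,167), (317,167) and (402,167), next to the blue collar. The right image (block) shows injector caps near (318,165) and (320,292) with the red plug between them, and decoys clear of the fingers' reach. Next I refine the positions with masks.

```bash
python3 - <<'E'
from h import *
import pickle
C=pickle.load(open("C.pkl","rb"));W=pickle.load(open("W.pkl","rb"));S,D=C["scene"],C["side"]
b=[np.array(x[1][:2])+(np.array(x[1][2:4])-1)/2 for x in blobs(W[0],"brass",(190,130,450,210),40)]
print([x for x in blobs(W[0],"brass",(190,130,450,210),40)])
b.sort(key=lambda p:p[0])
for n,w,s,d in zip(["far","mid","out"],b,[(315.5,248.4),(348.4,230.4),(379.3,213.6)],[(288.9,163.6),(273.2,183.7),(255.5,206.8)]):
    x,e=tri([(W[0],w),(S,s),(D,d)]); print(n,w,x.round(4),round(e,4),"wrist on z",onz(W[0],w,.118).round(4))
for k,w in enumerate(W[1:]):
    print("y",blobs(w,"yellow",(290,20,350,330),15)); print("r",blobs(w,"red",(290,60,350,300),15))
# wood block top mask edges
for k,w in enumerate(W[1:]):
    hsv=cv2.cvtColor(w["color"],cv2.COLOR_BGR2HSV);print(hsv[200,330],hsv[150,295],hsv[190,310],hsv[260,320])
E
```

```text
[([402.1, 167.3], [386, 151, 33, 34, 536]), ([232.1, 167.6], [216, 152, 33, 33, 519]), ([317.2, 167.5], [301, 152, 33, 33, 529])]
far [232. 168.] [ 0.6575 -0.0608  0.1174] 0.0012 wrist on z [ 0.658  -0.0608  0.118 ]
mid [317. 168.] [0.6514 0.029  0.1179] 0.0011 wrist on z [0.652  0.0293 0.118 ]
out [402.  167.5] [0.6453 0.1194 0.1174] 0.0008 wrist on z [0.6454 0.1193 0.118 ]
y [([318.7, 161.9], [312, 160, 15, 6, 38]), ([334.4, 217.9], [332, 215, 6, 7, 20]), ([318.5, 290.8], [312, 281, 14, 20, 248])]
r [([317.9, 219.8], [307, 204, 21, 31, 432])]
y [([319.0, 51.9], [311, 43, 17, 19, 232]), ([319.1, 195.9], [312, 187, 15, 18, 222])]
r [([318.3, 124.1], [308, 114, 22, 23, 168])]
[ 21 101 247] [ 19 113 246] [ 20 109 247] [ 18  24 160]
[ 14 133 235] [ 12 139 226] [ 14  43 141] [30 10 53]
```

```bash
python3 - <<'E'
from h import *
import pickle
C=pickle.load(open("C.pkl","rb"));W=pickle.load(open("W.pkl","rb"));S,D=C["scene"],C["side"]
print("A tri",tri([(W[2],(319,51.9)),(S,(403.5,129)),(D,(289.8,292.5))]),onz(W[2],(319,51.9),.153))
print("A wb1",onz(W[1],(319,166),.16))
print("B tri",tri([(W[1],(318.5,290.8)),(W[2],(319.1,195.9)),(S,(433.7,160.5)),(D,(224,263.9))]),onz(W[1],(318.5,290.8),.153),onz(W[2],(319.1,195.9),.158))
print("P tri",tri([(W[2],(318.5,125)),(W[1],(317.9,219.8)),(S,(415,157.9)),(D,(258.5,297))]),onz(W[2],(318.5,125),.11),onz(W[1],(317.9,219.8),.11))
print([np.round(w["world_from_camera"][:3,3],3) for w in np.array(W)] if 0 else "")
crop=[cv2.resize(W[1]["color"][130:240,270:370],(400,440),interpolation=cv2.INTER_NEAREST),cv2.resize(W[2]["color"][90:200,270:370],(400,440),interpolation=cv2.INTER_NEAREST)]
cv2.imwrite("pics/crop.png",np.hstack(crop))
E
```

```text
A tri (array([0.44832399, 0.3329985 , 0.15299389]), np.float64(0.000990037986133318)) [0.44841948 0.33318689 0.153     ]
A wb1 [0.44527098 0.33346259 0.16      ]
B tri (array([0.58916228, 0.32424874, 0.15146385]), np.float64(0.0013396586243559173)) [0.58891565 0.32481708 0.153     ] [0.58695453 0.32513417 0.158     ]
P tri (array([0.51910188, 0.32840513, 0.10205622]), np.float64(0.0029716656261083696)) [0.5181431  0.32880337 0.11      ] [0.51904179 0.32827525 0.11      ]
```

View pics/crop.png

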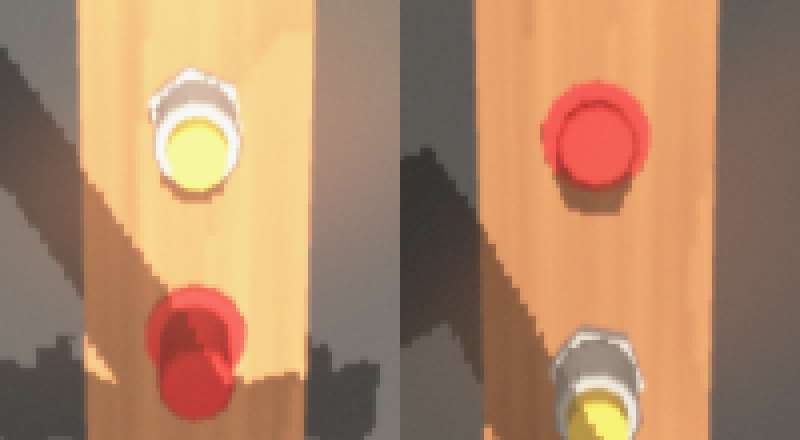

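The left crop shows A's cap-top centre at full-resolution (318.8,168.3). The plug's stem top is at (318.5,225.3) in the first view and (318.8,126) in the second. All views agree to about 1 mm, so I start with injector B into the middle bore.

```bash
cat >> h.py <<'E'
FAR,MID,OUT=np.array([.6575,-.0608,.1177]),np.array([.6515,.0292,.1177]),np.array([.6455,.1193,.1177])
YD=unit((OUT-FAR)*[1,1,0]); AX=bore_axis(np.arctan2(-YD[0],YD[1])); QH=quat(AX,YD)
UP=np.array([0,0,1.]);QB=quat(UP,[.06,1,0])
def st(t): print(t,round(monitor.get_time_s(),2),np.round(monitor.get_tcp_pos(),4),"F",np.round(monitor.get_contact_force(),1),"w",round(monitor.get_width(),4),flush=True)
def pick(xy,ztip,g,lift,width=.05,grip=60):   # g = TCP height above the part's lower end
    p=np.array([*xy,ztip+g])
    bot.move_gripper(width); bot.move_to(p+UP*.09,QB)
    if bot.move_straight(p,velocity=.12,force_limit=15): st("touch on approach"); raise SystemExit
    bot.move_gripper(0.0,grip); st("gripped")
    bot.move_straight(p+UP*lift,velocity=.18); st("lifted")
E
python3 - <<'E'
from h import *
import pickle
W=pickle.load(open("W.pkl","rb"))
print("A",onz(W[1],(318.8,168.3),.161),"plug top",tri([(W[1],(318.5,225.3)),(W[2],(318.75,126))]))
g=.092
pick((.588,.325),.015,g,.19)
bot.move_to(MID+(.10+g)*AX,QH); st("above")
np.save("x.npy",0)
for n in("scene","side"): cv2.imwrite(f"pics/{n}1.png",eyes.read_camera(n)["color"])
E
```

```text
A [0.44740895 0.33313503 0.161     ] plug top (array([0.51788466, 0.32896424, 0.1327529 ]), np.float64(9.59309393842193e-06))
gripped 7.03 [0.5887 0.3252 0.1082] F [-0.9 -0.5  6.3] w 0.0226
lifted 8.24 [0.5871 0.3247 0.2954] F [-0.7  0.2 -2.8] w 0.0224
above 9.4 [0.5712 0.0243 0.2919] F [ 0.4  0.9 -2.5] w 0.0226
```

```bash
python3 - <<'E'
from h import *
import pickle
C=pickle.load(open("C.pkl","rb"));o=[]
for n in("scene","side"):
    im=cv2.imread(f"pics/{n}1.png");u,v=proj(C[n],MID+.08*AX).astype(int);print(n,u,v,[proj(C[n],MID+k*AX).round(1) for k in(.1,.17)])
    o.append(cv2.resize(im[v-50:v+50,u-50:u+50],(400,400),interpolation=cv2.INTER_NEAREST))
cv2.imwrite("pics/c1.png",np.hstack(o)); st("now")
print(np.round(R.from_quat(monitor.get_ee_rot()).as_matrix()[:,2],4),-AX)
E
```

```text
scene 340 200 [array([338.8, 192.6]), array([331.5, 163.6])]
side 285 161 [array([288.6, 155.1]), array([301. , 132.8])]
now 9.5 [0.5716 0.0247 0.292 ] F [-0.3  0.1 -2.7] w 0.0224
[ 0.4219  0.0289 -0.9062] [ 0.42168326  0.02809661 -0.90630779]
```

View pics/c1.png

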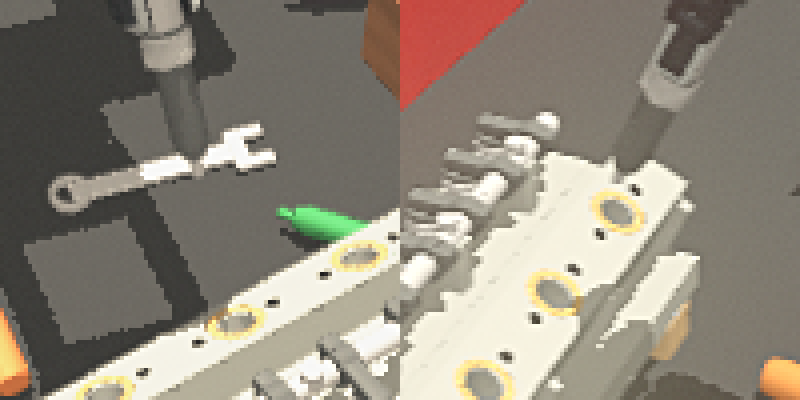

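The scene crop shows the nozzle tip at full-resolution (339.5,193) against a predicted (338.8,192.6). The side crop shows (288.7,156) against (288.6,155.1), so the injector hangs on the bore axis to within about 1 mm. I insert it now.

```bash
cat >> h.py <<'E'
def insert(m,g,home,dmin,f=12):   # lower until seated; True if home
    bot.move_to(m+(.02+g)*AX,QH) if np.linalg.norm(monitor.get_tcp_pos()-(m+(.02+g)*AX))>.15 else bot.move_straight(m+(.02+g)*AX,QH,velocity=.12)
    off=np.zeros(3)
    for k in range(4):
        hit=bot.move_straight(m+off+(-home-.004+g)*AX,velocity=.035,force_limit=f)
        d=np.dot(monitor.get_tcp_pos()-m,AX)-g; st(f"d={d*1000:.1f} hit={hit}")
        if d<dmin: return True
        F=np.array(monitor.get_contact_force()); bot.move_straight(monitor.get_tcp_pos()+.004*AX,velocity=.04)
        F0=np.array(monitor.get_contact_force()); L=F-F0; L-=L@AX*AX; print("lateral",L.round(1))
        off+=unit(L)*.001
    return False
def release(m,g,home,width=.05):
    bot.move_gripper(width); bot.move_straight(monitor.get_tcp_pos()+.10*AX,velocity=.18); st("released")
E
python3 - <<'E'
from h import *
if insert(MID,.092,.070,-.066): release(MID,.092,.07)
E
```

```text
d=-68.4 hit=True 12.56 [0.6415 0.0285 0.1391] F [-1.7  0.1  4.4] w 0.0227
released 13.65 [0.5976 0.0259 0.2274] F [-0.3 -0.2 -0.3] w 0.0499
```

```bash
python3 - <<'E'
from h import *
g=.092
pick((.4475,.3332),.015,g,.22)
bot.move_to(FAR+(.15+g)*AX,QH); st("above")
if insert(FAR,g,.070,-.066): release(FAR,g,.07)
c=eyes.read_camera("side"); cv2.imwrite("pics/side2.png",c["color"])
cv2.imwrite("pics/s2.png",cv2.resize(c["color"][110:320,190:340],(560,600)) if 0 else cv2.resize(c["color"][110:330,180:360],(480,587)))
E
```

```text
gripped 16.41 [0.4481 0.3334 0.108 ] F [-0.5 -1.3  7.3] w 0.0228
lifted 17.78 [0.4468 0.3328 0.3257] F [-0.4 -0.5 -3.4] w 0.0229
above 19.31 [ 0.5554 -0.0669  0.3368] F [-0.1 -0.4 -2.7] w 0.0229
d=-68.6 hit=True 22.79 [ 0.6476 -0.0615  0.1389] F [-2.5 -0.2  5.3] w 0.0226
released 23.88 [ 0.6037 -0.0637  0.2271] F [ 0.3 -0.3  0.5] w 0.0503
```

View pics/s2.png

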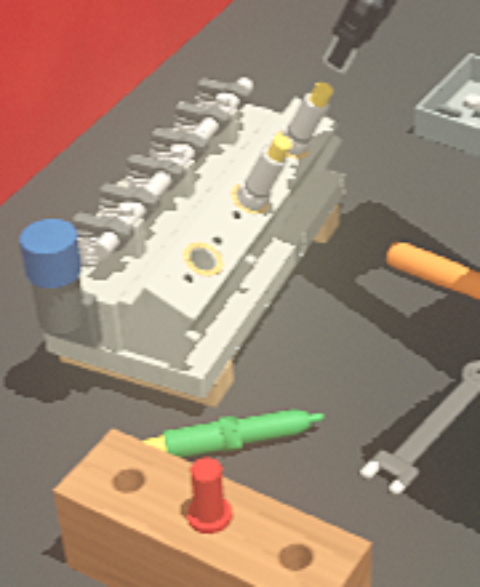

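Both injectors are seated: their hex collars sit on the brass rings near crop (255,195) and (300,140). The outlet bore is empty at (203,258). A green decoy now appears to lie beside the block at crop (235,430), where it stood upright before, so I check when that happened and how the others stand.

```bash
python3 - <<'E'
from h import *
a=cv2.imread("pics/side1.png")[240:390,190:390];b=cv2.imread("pics/side2.png")[240:390,190:390]
cv2.imwrite("pics/d.png",np.hstack([cv2.resize(i,(400,300)) for i in(a,b)]))
E
```

```text
(no output)
```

View pics/d.png

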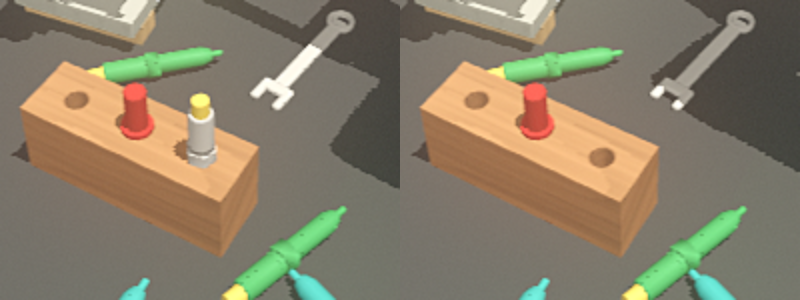

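All four decoys were already lying in the earlier frame. They are in identical places in both frames, and the robot had never been near them, so they toppled off their nozzle tips by themselves. The wrench is unmoved. Now the plug.

```bash
python3 - <<'E'
from h import *
g=.046
bot.move_straight(monitor.get_tcp_pos()+UP*.06,velocity=.2)
pick((.518,.329),.049,g,.15,grip=40)
bot.move_to(OUT+(.08+g)*AX,QH); st("above")
if insert(OUT,g,.036,-.033,15): release(OUT,g,.036)
o=[]
for n in("side","scene"):
    c=eyes.read_camera(n);u,v=proj(c,MID).astype(int);o.append(cv2.resize(c["color"][v-60:v+60,u-80:u+80],(400,300),interpolation=cv2.INTER_CUBIC))
c=eyes.read_camera("wrist");cv2.imwrite("pics/w3.png",c["color"])
cv2.imwrite("pics/e.png",np.hstack(o))
E
```

```text
gripped 27.38 [0.5186 0.3294 0.096 ] F [-0.7 -0.5  6.6] w 0.0207
lifted 28.36 [0.5171 0.3286 0.2437] F [-0.7 -0.9 -1.5] w 0.0208
above 29.26 [0.5925 0.1162 0.2316] F [ 0.4 -0.2 -0.3] w 0.021
d=-34.6 hit=True 31.32 [0.6406 0.119  0.128 ] F [-3.3 -0.1  6.7] w 0.0211
released 32.42 [0.5973 0.116  0.2169] F [-0.   0.4 -1. ] w 0.0499
```

View pics/e.png

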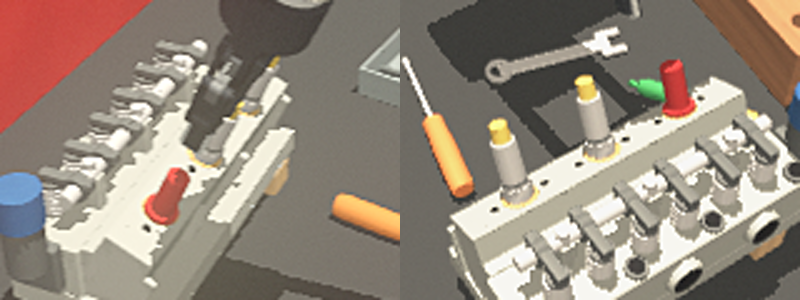

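The side crop shows the red plug's flange on its ring at (165,208). The scene crop shows both injector collars on their rings at (520,190) and (598,148), with the plug flange flush at (678,108). I back off and measure the seating by triangulation before handing in.

```bash
python3 - <<'E'
from h import *
bot.move_to(MID+.26*AX-.06*YD,QH); bot.move_to([.45,-.2,.4],QB)
S,D=eyes.read_camera("scene"),eyes.read_camera("side")
for n,m,col,k in[("far",FAR,"yellow",.068),("mid",MID,"yellow",.068),("out",OUT,"red",.025)]:
    o=[]
    for c in(S,D):
        u,v=proj(c,m+k*AX).astype(int);r=14
        bs=blobs(c,col,(u-r,v-r,u+r,v+r),10);o.append((c,max(bs,key=lambda b:b[1][4])[0]))
    x,e=tri(o);d=x-m;dd=d@AX;l=d-dd*AX;print(n,"along axis mm",round(dd*1e3,1),"expect",k*1e3,"row",round(l@YD*1e3,1),"lat",round(l@np.cross(YD,AX)*1e3,1),"res",round(e*1e3,1))
st("end")
E
```

```text
far along axis mm 67.1 expect 68.0 row 0.3 lat -2.3 res 1.0
mid along axis mm 66.7 expect 68.0 row -0.1 lat -2.5 res 1.3Traceback (most recent call last):
  File "<stdin>", line 8, in <module>
ValueError: max() iterable argument is empty
```

```bash
python3 - <<'E'
from h import *
HS["red"]=((0,150,50),(9,255,255)); o=[]
for n in("scene","side"):
    c=eyes.read_camera(n);c["color"]=c["color"].copy()
    u,v=proj(c,OUT+.025*AX).astype(int);bs=blobs(c,"red",(u-20,v-25,u+20,v+25),10);print(bs)
    b=max(bs,key=lambda b:b[1][4]);o.append((c,b[0]))
    print([proj(c,OUT+k*AX).round(1).tolist() for k in(0,.05)])
x,e=tri(o);print(((x-OUT)@AX*1e3).round(1),e); st("end")
E
```

```text
[([377.9, 205.6], [372, 194, 14, 23, 214])]
[[379.1, 213.5], [375.5, 195.4]]
[([262.2, 193.8], [256, 191, 12, 8, 29]), ([253.6, 207.7], [250, 201, 11, 12, 37])]
[[255.1, 206.5], [262.7, 192.5]]
12.8 0.006556196396947551
end 34.41 [ 0.4499 -0.1985  0.3993] F [-0.3  0.7  0.1] w 0.0499
```

In the scene view the plug's red spans rows 194 to 216. When home, its top centre should be at row 195 and its face at 213.5, so it is home. The injectors measure home within about 1 mm, so I hand in.

```bash
python3 -c "
from plant import bot
print(bot.close_job())"
```

```text
the job is handed in; nothing more can be done
None
```

I handed the job in at about 34 s: both injectors measured fully home in the middle and far bores, the red plug looked flush in the outlet bore from its image position, and the gripper was clear of everything; `close_job()` returned no verdict.

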